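Switch on the weighing station in order

ROBOT

A 6-joint arm with a two-finger parallel gripper is mounted at the origin on the work surface. World frame = base frame: x ahead of the robot, y to its left, z up, the work surface at z = 0. Lengths are in m, angles in degrees, forces in N, time in s.
With the tool pointing down it reaches from about 0.4 to 0.825 m from the base axis. Payload 7 kg.
Tool frame: the origin (TCP) lies at the centre of the arm's flange, where the gripper is bolted on; the fingertips stand 178 mm ahead of it and the grasp point (between the pads) lies 159 mm ahead of it; z points along the fingers, y is the line along which they close (so a half turn about z gives the same grasp; the last joint's range is limited). The gripper opens to 88 mm and grips with 3 to 60 N. Pads are 19 mm wide; open, the fingers measure 130 mm over their backs; the gripper's body (78 mm by 193 mm) begins 47 mm behind the grasp point.
Start: joints at [80.392, 20.546, 0.682, 0, -70.136, -16.507], TCP at [0.297, 0.606, 0.405] pointing down, gripper open.
Joint ranges: [-176.03, 176.03], [-82.01, 121.73], [-58.28, 71.71], [-173.87, 95.51], [-174.79, -0.11], [-173.66, 173.66]. Speed limits (degrees/s): [136.94, 136.94, 172.46, 180, 180, 180].

INTERFACE

Orientations are given as [roll, pitch, yaw] about the fixed x, y, z axes, in that order (R = Rz(yaw) Ry(pitch) Rx(roll)).
In Python, from plant import telemetry, snapshot, workorder, nets gives the robot as it stands.
- The arm moves only by the shell command python3 -m creep 'ROWS'. ROWS is JSON, a list that holds one entry, the list of rows, each a list of 5 numbers: the shift along the tool's x, y, z normalised to -1 to 1, where 1 is 0.2 m, then the turn about the tool's z normalised to -1 to 1, where 1 is pi/2 rad, then the opening, from 0 (shut) to 1 (fully open). In form: [[[x, y, z, spin, hand], ...]]. A call has 1 to 8 rows; each row shifts and turns the commanded pose from where the row before left it, along the tool's axes as they then stand; what a row does not reach is not made up. A row lasts 1/12 s, in which the tool goes at most 41.7 mm and 7.16 degrees, less where a joint would pass 70% of its speed; a pose out of reach is approached as far as the arm can. A call with a number of a shift or a turn outside -1 to 1 is refused whole. A call with a gripper value outside its range is refused whole. The fingers move at their own pace and stop on an object; the grip force is fixed at half the most. Time passes only in rows, so rows that do not move let the fingers close. It gives the time, the measured TCP pose, the force, the opening and the grip force at its end, in the units of the state.
- telemetry.get_obs(): the state, without advancing time (a new reading comes with each control period).
- snapshot(name): name is "side" or "top"; returns a dict with "frame" (480x640x3 uint8, red, green, blue), "fx", "fy", "cx", "cy" (pixels), "rvec" (rotation vector, rad) and "tvec" (3), from world to camera coordinates, as OpenCV has them. Camera axes: x right, y down, z forward; pixel columns grow to the right and rows downward; lengths in m; the calibration is good to about 2 mm. A picture is of the moment at which its call begins. There is no depth.
- workorder.close_job(): hands the job in; it is judged then, once.
Trained networks look in a picture, given as the dict that the camera call returned (one of the last four; its "shot" number tells which), for a name from the list of things; names that differ only in an ending like _2 or _b are one class to them, and where a whole thing is asked for, a point or a joint stands for the part that bears it (a point fixed in the world has none). Each returns a list of dicts, best first, with "confidence" (0 to 1); they miss things now and then, are a little off and sometimes report something else, mostly with a low value. They report only what shows in the picture. A call takes as long as a camera call.
- nets.find_in(picture, query): "uv" ([column, row] in pixels, amid what is visible of it).
- nets.masks_of(picture, query): "region" (480x640 bool, what is visible of it) and "uv" ([column, row] in pixels, amid what is visible of it).
- nets.landmark_of(picture, query): "uv" ([column, row] in pixels: a listed point, or the origin of a listed thing).
The state is a dict: "clock": time; "joint_pos": joint angles; "qvel": joint speeds; "tau": joint torques, N m; "tool_pos": TCP position; "orientation": TCP orientation; "force": force on the tool from outside, world axes, zero at the start; "moment": the same for the moment, N m; "opening": finger opening in m; "gripper_force": force on a finger pad.
Only numpy, scipy, OpenCV 4.12 (cv2) and the standard library are available. Lean on these libraries where they do the work, as an engineer would, in place of code of your own. Each camera call takes 0.05 s, during which the arm holds its last target. There are 200 camera calls.

TASK

Switch on the weighing station with light fingertip presses: first press the green key on the blue control box right down, then the blue key on the balance, then the yellow key on the timer; each stays down once pressed. Press slowly and gently, leave the red and black keys alone, and do not lift, push or knock over the cup, weight, jar or screwdriver.

Things in the scene. Friction and masses are not known exactly. Their poses are not given: they have to be found in the camera images.
- control_box: blue supply control box with steel sides, 150 (front to back, its x) x 190 (y) x 70 mm high, fixed; flat level deck on top 70 mm above the bench; carries a green and a red key 90 mm apart in its near half (30 mm in front of its centre, 45 mm to either side, either one on the left) and a black display behind them; origin at the centre of its underside, x away from its front, z up
- balance: white laboratory balance, 190 (x) x 170 (y) mm, fixed; level deck 55 mm above the bench, with the blue key somewhere along its near edge (65 mm in front of its centre, up to 40 mm to either side); at the back a round steel pan 90 mm across, centred 40 mm behind the balance's centre, pan top 70 mm above the bench; origin at the centre of its underside, x away from its front, z up
- timer: low grey timer, 140 (x) x 180 (y) mm, fixed; level deck 45 mm above the bench; carries a yellow and a black key 90 mm apart in its near half (25 mm in front of its centre, 45 mm to either side, either one on the left); origin at the centre of its underside, x away from its front, z up
- green_switch: housing of the green key: a flat black ring 40 mm across and 3 mm high, fixed on the control box; origin at the centre of its underside, on the deck; z up
- green_key_top (a point): centre of the top face of the green key, a round green plastic push key 28 mm across that stands 16 mm above the deck when up; this point goes down with the key
- green_key (a joint): how far the green key is pressed: 0 up, 0.008 m right down (top then 8 mm above the deck). A latching key without spring: it moves straight down against about 2.5 N of friction, stays where it is left, and meets a hard stop at 8 mm. Its soft top gives besides, about 1 mm for 2 N and at most 4 mm, and springs back: press slowly and stop soon after the push rises above the friction
- blue_switch: housing of the blue key: a flat black ring 40 mm across and 3 mm high, fixed on the balance; origin at the centre of its underside, on the deck; z up
- blue_key_top (a point): centre of the top face of the blue key, a round blue plastic push key 28 mm across that stands 16 mm above the deck when up; this point goes down with the key
- blue_key (a joint): how far the blue key is pressed: 0 up, 0.008 m right down (top then 8 mm above the deck). A latching key without spring: it moves straight down against about 2.5 N of friction, stays where it is left, and meets a hard stop at 8 mm. Its soft top gives besides, about 1 mm for 2 N and at most 4 mm, and springs back: press slowly and stop soon after the push rises above the friction
- yellow_switch: housing of the yellow key: a flat black ring 40 mm across and 3 mm high, fixed on the timer; origin at the centre of its underside, on the deck; z up
- yellow_key_top (a point): centre of the top face of the yellow key, a round yellow plastic push key 28 mm across that stands 16 mm above the deck when up; this point goes down with the key
- yellow_key (a joint): how far the yellow key is pressed: 0 up, 0.008 m right down (top then 8 mm above the deck). A latching key without spring: it moves straight down against about 2.5 N of friction, stays where it is left, and meets a hard stop at 8 mm. Its soft top gives besides, about 1 mm for 2 N and at most 4 mm, and springs back: press slowly and stop soon after the push rises above the friction
- red_switch: housing of the red key: a flat black ring 40 mm across and 3 mm high, fixed on the control box, to be left alone; origin at the centre of its underside, on the deck; z up
- red_key_top (a point): centre of the top face of the red key, a round red plastic push key 28 mm across that stands 16 mm above the deck when up; this point goes down with the key
- red_key (a joint): how far the red key is pressed: 0 up, 0.008 m right down (top then 8 mm above the deck). A latching key without spring: it moves straight down against about 2.5 N of friction, stays where it is left, and meets a hard stop at 8 mm. Its soft top gives besides, about 1 mm for 2 N and at most 4 mm, and springs back: press slowly and stop soon after the push rises above the friction
- black_switch: housing of the black key: a flat black ring 40 mm across and 3 mm high, fixed on the timer, to be left alone; origin at the centre of its underside, on the deck; z up
- black_key_top (a point): centre of the top face of the black key, a round black plastic push key 28 mm across that stands 16 mm above the deck when up; this point goes down with the key
- black_key (a joint): how far the black key is pressed: 0 up, 0.008 m right down (top then 8 mm above the deck). A latching key without spring: it moves straight down against about 2.5 N of friction, stays where it is left, and meets a hard stop at 8 mm. Its soft top gives besides, about 1 mm for 2 N and at most 4 mm, and springs back: press slowly and stop soon after the push rises above the friction
- cup: loose open aluminium cup on the balance pan, 56 mm across the rim, 45 mm high, about 120 g; origin at the centre of its underside, z up
- weight: loose steel knobbed weight standing on the back half of the timer's deck, 32 mm across, 40 mm high, about 200 g; origin at the centre of its underside, z up
- jar: loose amber jar on the bench beyond the instruments, 60 mm across, 85 mm high; origin at the centre of its underside, z up
- driver: loose screwdriver lying on the bench beyond the instruments, about 200 mm long; origin at its middle on the bench, along its x

How it is judged:
By the outcome, as a careful person would: the job done as asked, in the order asked, and still so for the second after the job is handed in, with the robot touching nothing.
It also fails if it takes over 54 s, if anything falls off the work surface, if the arm or the gripper's body presses on something with over 40 N, if the wrist force passes 120 N, or if a joint passes its speed limit or range.

## Working session

There is one attempt and no reset: what is moved stays moved. The work goes in short steps, Python scripts to look and compute and a shell command to move; the robot and the scene stay as the last step left them, time stands still between calls to the robot, and variables do not carry over. Pictures are saved under pics/ and viewed, at most 10 in all, crops included, and the job is handed in when it is done.

```bash
mkdir -p pics
cat > h.py <<'E'
import numpy as np, cv2
from plant import telemetry, snapshot, workorder, nets
def ray(p,uv):
    R,_=cv2.Rodrigues(np.array(p["rvec"],float)); t=np.array(p["tvec"],float).ravel()
    d=R.T@np.array([(uv[0]-p["cx"])/p["fx"],(uv[1]-p["cy"])/p["fy"],1]); return -R.T@t,d
def atz(p,uv,z):
    c,d=ray(p,uv); return c+d*(z-c[2])/d[2]
def tri(ps,uvs):
    A=np.zeros((3,3));b=np.zeros(3)
    for p,uv in zip(ps,uvs):
        c,d=ray(p,uv);d/=np.linalg.norm(d);M=np.eye(3)-np.outer(d,d);A+=M;b+=M@c
    return np.linalg.solve(A,b)
E
python3 - <<'E'
from h import *
o=telemetry.get_obs();print({k:np.round(o[k],3) for k in("clock","tool_pos","orientation","force","opening")})
P={n:snapshot(n) for n in("side","top")}
for n,p in P.items(): cv2.imwrite(f"pics/{n}0.png",p["frame"][:,:,::-1]); print(n,np.round(ray(p,(p["cx"],p["cy"])),3))
H=dict(green=.086,blue=.071,yellow=.061,red=.086,black=.061)
for k,z in H.items():
    uv={}
    for n,p in P.items():
        r=nets.landmark_of(p,k+"_key_top")
        for q in r[:2]: print(k,n,np.round(q["uv"],1),round(q["confidence"],2),np.round(atz(p,q["uv"],z),4))
        if r: uv[n]=r[0]["uv"]
    if len(uv)==2: print("  tri",np.round(tri([P[n] for n in uv],list(uv.values())),4))
E
```

```text
{'clock': np.float64(0.0), 'tool_pos': array([0.297, 0.606, 0.404]), 'orientation': array([ 1.79905e+02, -7.00000e-03, -2.61250e+01]), 'force': array([ 0.694, -0.092,  0.26 ]), 'opening': np.float64(0.087)}
side [[ 0.594  0.734  0.67 ]
 [ 0.025 -0.778 -0.628]]
top [[ 0.478  0.003  0.951]
 [ 0.131 -0.007 -0.991]]
green side [394.3 311.4] 0.53 [0.4933 0.21   0.086 ]
green top [297.7 282.6] 0.72 [0.5033 0.0318 0.086 ]
green top [200.1 283.7] 0.46 [0.5004 0.211  0.086 ]
  tri [ 0.4853  0.0428 -0.0942]
blue side [388.6 157.2] 0.65 [ 0.4692 -0.2921  0.071 ]
blue top [476.3 301.4] 0.59 [ 0.4704 -0.3015  0.071 ]
blue top [317.1 246.2] 0.38 [ 0.5724 -0.0037  0.071 ]
  tri [ 0.4691 -0.3036  0.0645]
yellow side [373.8 220.6] 0.64 [ 0.5131 -0.0546  0.061 ]
yellow side [386.7 155.5] 0.64 [ 0.4712 -0.3171  0.061 ]
yellow top [345.6 276. ] 0.59 [ 0.5169 -0.0581  0.061 ]
yellow top [182.9 273.8] 0.18 [0.5195 0.2502 0.061 ]
  tri [ 0.5149 -0.058   0.0587]
red side [409.3 366.4] 0.65 [0.4795 0.3119 0.086 ]
red side [341.9 239.9] 0.48 [0.5779 0.04   0.086 ]
red top [151.4 295.2] 0.76 [0.479  0.2992 0.086 ]
  tri [0.4781 0.3034 0.0743]
black side [376.3 252.2] 0.67 [0.5123 0.0421 0.061 ]
black top [184.2 275. ] 0.5 [0.5173 0.2477 0.061 ]
black top [296.7 281.9] 0.45 [0.5053 0.0345 0.061 ]
  tri [0.5213 0.2069 0.2048]
```

View pics/side0.png

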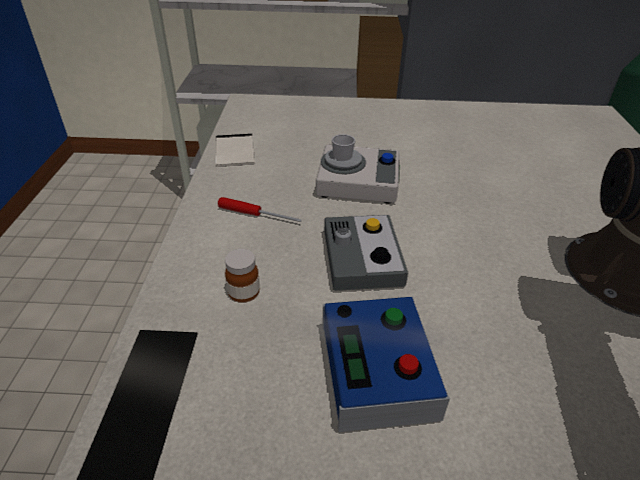

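View pics/top0.png

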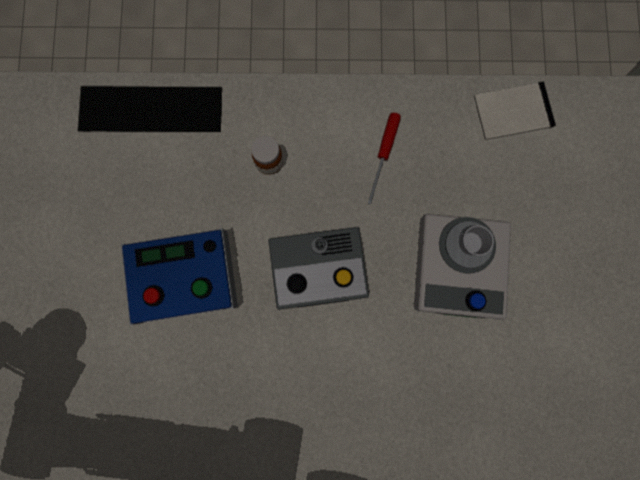

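The side view shows green at about (394,316), red (409,365), black (380,256), yellow (374,225) and blue (388,158). In the top view green is at (201,288), red (152,296), yellow (344,277) and blue (477,301). The network mixed up a few of these, so I'll refine with colour blobs near these pixels.

Run:
```python
from h import *
S={n:cv2.imread(f"pics/{n}0.png") for n in("side","top")}
P={n:snapshot(n) for n in("side","top")}
pts=dict(green=((394,316),(201,288),.086),red=((409,365),(152,296),.086),yellow=((374,225),(344,277),.061),blue=((388,158),(477,301),.071))
for k,(s,t,z) in pts.items():
    uv=[]
    for n,g in(("side",s),("top",t)):
        p=P[n];hsv=cv2.cvtColor(p["frame"],cv2.COLOR_RGB2HSV).astype(int)
        h0=hsv[g[1],g[0]]
        dh=abs(hsv[...,0]-h0[0]);dh=np.minimum(dh,180-dh)
        m=((dh<12)&(hsv[...,1]>110)&(hsv[...,2]>40)).astype(np.uint8)
        w=np.zeros_like(m);cv2.circle(w,g,16,1,-1);m&=w
        nn,l,st,c=cv2.connectedComponentsWithStats(m); i=1+np.argmax(st[1:,4]);x,y,ww,hh,a=st[i]
        # top-face ellipse: use blob width centre; in side view top face centre = top edge + apparent half height
        print(k,n,"cen",np.round(c[i],1),"bbox",x,y,ww,hh,a,np.round(atz(p,c[i],z-.004),4))
        uv.append(c[i])
    print("  tri",np.round(tri([P["side"],P["top"]],uv),4))
    for n in P:
        print("  lm",n,[(np.round(q["uv"],1),np.round(atz(P[n],q["uv"],z)[:2],4)) for q in nets.landmark_of(P[n],k+"_key_top")])
o=telemetry.get_obs();print(o["clock"],o["force"])
```

```text
green side cen [393.7 316.1] bbox 386 308 17 17 242 [0.4943 0.2162 0.082 ]
green top cen [199.5 287.5] bbox 193 281 14 14 159 [0.4934 0.2129 0.082 ]
  tri [0.4936 0.2136 0.079 ]
  lm side [(array([363. , 257.7]), array([0.5399, 0.0868])), (array([393.3, 313.4]), array([0.4952, 0.2142])), (array([258.7, 213.6]), array([ 0.7429, -0.0304]))]
  lm top [(array([200. , 285.8]), array([0.4966, 0.2111]))]
red side cen [408.3 363.8] bbox 399 354 20 21 335 [0.4798 0.3048 0.082 ]
red top cen [150.8 295.3] bbox 143 288 16 16 194 [0.4788 0.3016 0.082 ]
  tri [0.479  0.3026 0.079 ]
  lm side [(array([408.9, 363.6]), array([0.4796, 0.3072]))]
  lm top [(array([148.4, 295.1]), array([0.4792, 0.3047]))]
yellow side cen [372.4 224.1] bbox 366 218 14 13 150 [ 0.516  -0.0479  0.057 ]
yellow top cen [343.  276.8] bbox 336 270 15 15 186 [ 0.5156 -0.0535  0.057 ]
  tri [ 0.5156 -0.0538  0.0524]
  lm side [(array([375.6, 218.8]), array([ 0.5092, -0.0608]))]
  lm top [(array([344.6, 274.6]), array([ 0.5195, -0.0563])), (array([145.9, 295.1]), array([0.4792, 0.3181])), (array([455. , 268.6]), array([ 0.532 , -0.2668]))]
blue side cen [387.1 157.3] bbox 382 153 12 10 99 [ 0.4721 -0.2981  0.067 ]
blue top cen [477.4 300.6] bbox 470 293 16 16 192 [ 0.4719 -0.3052  0.067 ]
  tri [ 0.4715 -0.3068  0.062 ]
  lm side [(array([387.3, 155.6]), array([ 0.4718, -0.2995]))]
  lm top [(array([474.4, 303.8]), array([ 0.4659, -0.2978]))]
1.1 [ 0.26753741 -0.54781011  0.74481296]
```

```bash
python3 -m creep '[[[0,0,0,-0.0725,0],[0,0,0,-0.0725,0],[0,0,0,-0.0725,0],[0,0,0,-0.0725,0],[0,0,0,0,0]]]'; python3 -m creep '[[[0.082,0.164,0,0,0],[0.082,0.164,0,0,0],[0.082,0.164,0,0,0],[0.082,0.164,0,0,0],[0.082,0.164,0,0,0],[0.082,0.164,0,0,0],[0,0,0,0,0],[0,0,0,0,0]]]'
```

```text
clock: 1.52
tool_pos: [0.2971, 0.6061, 0.4047]
orientation: [-180.0, -0.0, 0.3]
force: [-0.4, -0.3, 0.1]
opening: 0.0595
gripper_force: 0.0
clock: 2.18
tool_pos: [0.3963, 0.4075, 0.4053]
orientation: [-179.9, -0.0, -0.4]
force: [0.2, 0.2, -0.5]
opening: 0.0065
gripper_force: 0.0
```

```bash
python3 -m creep '[[[0.081,0.162,0,0,0],[0.081,0.162,0,0,0],[0.081,0.162,0,0,0],[0.081,0.162,0,0,0],[0.082,0.162,0,0,0],[0.082,0.162,0,0,0],[0,0,0,0,0],[0,0,0,0,0]]]';  python3 -m creep '[[[0,0,0.15,0,0],[0,0,0.15,0,0],[0,0,0.15,0,0],[0,0,0.15,0,0],[0,0,0,0,0],[0,0,0,0,0]]]'
python3 - <<'E'
from h import *
for n in("side","top"):
    p=snapshot(n); cv2.imwrite(f"pics/{n}1.png",p["frame"][:,:,::-1])
a=cv2.imread("pics/side1.png")[200:440,280:520];b=cv2.imread("pics/top1.png")[180:420,80:320]
cv2.imwrite("pics/c1.png",cv2.resize(np.hstack([a,b]),(800,400),interpolation=cv2.INTER_CUBIC))
E
```

```text
clock: 2.85
tool_pos: [0.4937, 0.2141, 0.4046]
orientation: [-180.0, -0.0, -0.3]
force: [0.8, -0.3, 0.6]
opening: 0.0004
gripper_force: 0.0
clock: 3.35
tool_pos: [0.4926, 0.2159, 0.2839]
orientation: [179.9, 0.1, 0.0]
force: [0.3, 0.1, 1.4]
opening: 0.0004
gripper_force: 0.0
```

View pics/c1.png

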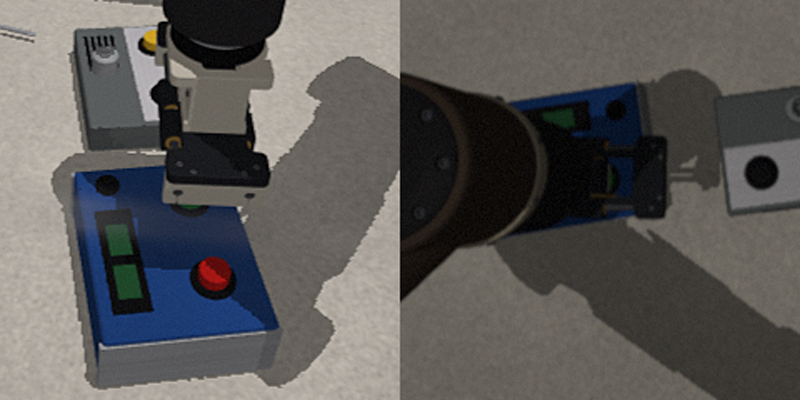

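The crop shows the closed fingertips above the green key (about (190,205) in the crop), with the red key clear at (213,275). I'll press now.

```bash
python3 -m creep '[[[0.005,0.008,0.01,0,0],[0,0,0.01,0,0],[0,0,0.01,0,0],[0,0,0.01,0,0],[0,0,0.01,0,0],[0,0,0.01,0,0],[0,0,0.01,0,0],[0,0,0,0,0]]]'; python3 -m creep '[[[0,0,0.004,0,0],[0,0,0.004,0,0],[0,0,0.004,0,0],[0,0,0.004,0,0],[0,0,0.004,0,0],[0,0,0.004,0,0],[0,0,0.004,0,0],[0,0,0.004,0,0]]]'
```

```text
clock: 4.12
tool_pos: [0.4939, 0.213, 0.2701]
orientation: [180.0, 0.0, -0.0]
force: [-0.4, -0.1, 0.8]
opening: 0.0004
gripper_force: 0.0
clock: 4.78
tool_pos: [0.494, 0.2132, 0.2642]
orientation: [180.0, -0.0, -0.0]
force: [0.5, -0.2, -0.0]
opening: 0.0003
gripper_force: 0.2
```

```bash
python3 -m creep '[[[0,0,0.004,0,0],[0,0,0.004,0,0],[0,0,0.004,0,0],[0,0,0.004,0,0]]]'; python3 -m creep '[[[0,0,0.004,0,0],[0,0,0.004,0,0],[0,0,0.004,0,0],[0,0,0,0,0]]]'
```

```text
clock: 5.12
tool_pos: [0.494, 0.2132, 0.2611]
orientation: [-180.0, -0.0, -0.0]
force: [-1.9, 0.2, 1.8]
opening: 0.0006
gripper_force: 1.1
clock: 5.45
tool_pos: [0.494, 0.2132, 0.2585]
orientation: [180.0, -0.0, -0.0]
force: [-1.0, -0.9, 2.2]
opening: 0.0003
gripper_force: 1.0
```

```bash
python3 -m creep '[[[0,0,0.003,0,0],[0,0,0.003,0,0],[0,0,0.003,0,0],[0,0,0,0,0]]]'; python3 -m creep '[[[0,0,0.002,0,0],[0,0,0.002,0,0],[0,0,0,0,0]]]'
```

```text
clock: 5.78
tool_pos: [0.494, 0.2132, 0.2568]
orientation: [180.0, 0.0, -0.0]
force: [0.5, -0.3, 2.0]
opening: 0.0007
gripper_force: 1.0
clock: 6.03
tool_pos: [0.494, 0.2132, 0.256]
orientation: [180.0, -0.0, -0.0]
force: [-0.9, -1.1, 2.3]
opening: 0.0006
gripper_force: 1.0
```

```bash
python3 -m creep '[[[0,0,0.003,0,0],[0,0,0.002,0,0],[0,0,0,0,0]]]'; python3 -m creep '[[[0,0,0.002,0,0],[0,0,0,0,0]]]'
```

```text
clock: 6.28
tool_pos: [0.494, 0.2132, 0.255]
orientation: [180.0, -0.0, -0.0]
force: [-0.2, -0.7, 3.1]
opening: 0.0005
gripper_force: 1.3
clock: 6.45
tool_pos: [0.494, 0.2132, 0.2547]
orientation: [-180.0, -0.0, -0.0]
force: [0.5, -0.5, 2.6]
opening: 0.0004
gripper_force: 1.7
```

```bash
python3 -m creep '[[[0,0,0.002,0,0],[0,0,0,0,0]]]'; python3 -m creep '[[[0,0,0.002,0,0],[0,0,0,0,0]]]'
```

```text
clock: 6.62
tool_pos: [0.494, 0.2132, 0.2543]
orientation: [-180.0, -0.0, -0.0]
force: [-0.6, -1.1, 3.9]
opening: 0.0006
gripper_force: 2.0
clock: 6.78
tool_pos: [0.4941, 0.2132, 0.2539]
orientation: [-180.0, -0.0, -0.0]
force: [-1.6, -0.5, 5.3]
opening: 0.0005
gripper_force: 2.4
```

```bash
python3 -m creep '[[[0,0,-0.01,0,0],[0,0,-0.03,0,0],[0,0,-0.11,0,0],[0,0,-0.16,0,0],[0,0,-0.17,0,0],[0,0,-0.17,0,0],[0,0,0,0,0]]]'; python3 -m creep '[[[-0.008,0.185,0,0,0],[-0.008,0.185,0,0,0],[-0.008,0.185,0,0,0],[-0.008,0.185,0,0,0],[-0.008,0.185,0,0,0],[-0.008,0.185,0,0,0],[-0.008,0.185,0,0,0],[0,0,0,0,0]]]'; python3 -m creep '[[[-0.008,0.185,0,0,0],[-0.008,0.185,0,0,0],[-0.008,0.185,0,0,0],[-0.008,0.185,0,0,0],[-0.008,0.185,0,0,0],[-0.008,0.185,0,0,0],[-0.008,0.185,0,0,0],[0,0,0,0,0]]]'
python3 - <<'E'
from h import *
p=snapshot("side"); cv2.imwrite("pics/side2.png",p["frame"][:,:,::-1])
a=cv2.imread("pics/side2.png")
cv2.imwrite("pics/c2.png",np.hstack([cv2.resize(a[290:400,330:450],None,fx=4,fy=4),cv2.resize(a[90:200,300:380],None,fx=4,fy=4)]))
E
```

```text
clock: 7.37
tool_pos: [0.4955, 0.2139, 0.3912]
orientation: [-179.7, -0.5, 0.0]
force: [1.6, 1.2, 0.5]
opening: 0.0005
gripper_force: 0.0
clock: 8.03
tool_pos: [0.4816, -0.0503, 0.3838]
orientation: [180.0, 0.0, -0.2]
force: [-0.1, -0.2, 0.3]
opening: 0.0003
gripper_force: 0.0
clock: 8.7
tool_pos: [0.4709, -0.3095, 0.3833]
orientation: [180.0, 0.1, -0.2]
force: [1.1, 1.1, 0.5]
opening: 0.0005
gripper_force: 0.0
```

View pics/c2.png

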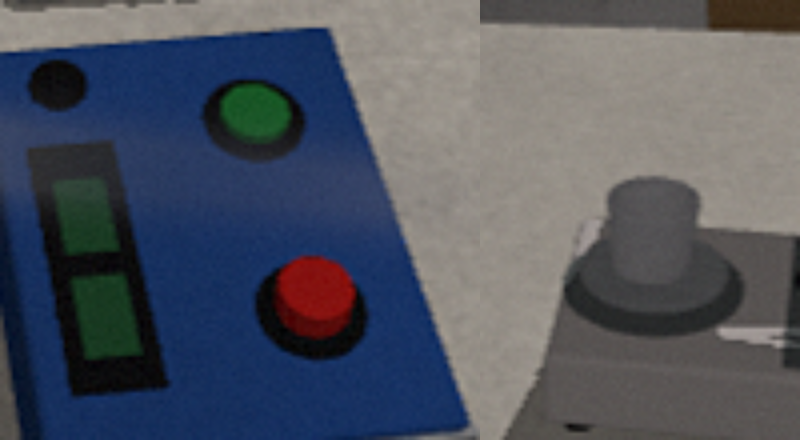

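The crop shows the green key (255,110) sitting clearly lower than the red one (315,295), so it is down and latched. The cup hasn't moved. Next is blue.

```bash
python3 -m creep '[[[0,0,0.1,0,0],[0,0,0.15,0,0],[0,0,0.15,0,0],[0,0,0.15,0,0],[0,0,0.05,0,0],[0,0,0,0,0],[0,0,0,0,0]]]'; python3 -m creep '[[[0,0,0.01,0,0],[0,0,0.01,0,0],[0,0,0.01,0,0],[0,0,0.01,0,0],[0,0,0,0,0],[0,0,0,0,0]]]'; python3 -m creep '[[[0,0,0.004,0,0],[0,0,0.004,0,0],[0,0,0.004,0,0],[0,0,0.004,0,0],[0,0,0.004,0,0],[0,0,0.004,0,0],[0,0,0,0,0]]]'
```

```text
clock: 9.33
tool_pos: [0.472, -0.3045, 0.2645]
orientation: [180.0, 0.0, 0.0]
force: [1.1, -1.1, 0.7]
opening: 0.0002
gripper_force: 0.0
clock: 9.83
tool_pos: [0.4715, -0.3048, 0.2561]
orientation: [180.0, -0.0, -0.0]
force: [1.0, 1.1, 0.5]
opening: 0.0002
gripper_force: 0.0
clock: 10.42
tool_pos: [0.4714, -0.3048, 0.2508]
orientation: [-180.0, 0.0, -0.0]
force: [0.8, -0.1, -0.9]
opening: 0.0004
gripper_force: 0.0
```

```bash
python3 -m creep '[[[0,0,0.004,0,0],[0,0,0.004,0,0],[0,0,0.004,0,0],[0,0,0.004,0,0],[0,0,0.004,0,0],[0,0,0.004,0,0],[0,0,0,0,0]]]'; python3 -m creep '[[[0,0,0.004,0,0],[0,0,0.004,0,0],[0,0,0.004,0,0],[0,0,0,0,0]]]';  python3 -m creep '[[[0,0,0.003,0,0],[0,0,0.003,0,0],[0,0,0,0,0]]]'
```

```text
clock: 11.0
tool_pos: [0.4715, -0.3048, 0.2462]
orientation: [180.0, -0.0, -0.0]
force: [-0.8, 0.6, 1.5]
opening: 0.0004
gripper_force: 1.0
clock: 11.33
tool_pos: [0.4715, -0.3048, 0.2438]
orientation: [180.0, -0.0, -0.0]
force: [-0.1, -0.3, 2.9]
opening: 0.0003
gripper_force: 1.0
clock: 11.58
tool_pos: [0.4715, -0.3048, 0.2426]
orientation: [180.0, -0.0, -0.0]
force: [-0.4, 0.1, 1.5]
opening: 0.0004
gripper_force: 1.0
```

```bash
python3 -m creep '[[[0,0,0.003,0,0],[0,0,0.003,0,0],[0,0,0.003,0,0],[0,0,0,0,0]]]'; python3 -m creep '[[[0,0,0.002,0,0],[0,0,0.002,0,0],[0,0,0,0,0]]]'
```

```text
clock: 11.92
tool_pos: [0.4715, -0.3048, 0.2408]
orientation: [180.0, -0.0, -0.0]
force: [-0.1, -0.3, 1.5]
opening: 0.0005
gripper_force: 1.0
clock: 12.17
tool_pos: [0.4715, -0.3048, 0.2401]
orientation: [180.0, -0.0, -0.0]
force: [0.2, 1.1, 2.7]
opening: 0.0007
gripper_force: 1.3
```

```bash
python3 -m creep '[[[0,0,0.002,0,0],[0,0,0.002,0,0],[0,0,0,0,0]]]'; python3 -m creep '[[[0,0,0.002,0,0],[0,0,0,0,0]]]'
```

```text
clock: 12.42
tool_pos: [0.4715, -0.3048, 0.2393]
orientation: [180.0, -0.0, -0.0]
force: [-0.8, 0.6, 3.8]
opening: 0.0002
gripper_force: 2.0
clock: 12.58
tool_pos: [0.4715, -0.3048, 0.239]
orientation: [180.0, -0.0, -0.0]
force: [-1.4, 0.4, 4.7]
opening: 0.0003
gripper_force: 2.4
```

```bash
python3 -m creep '[[[0,0,-0.01,0,0],[0,0,-0.03,0,0],[0,0,-0.11,0,0],[0,0,-0.16,0,0],[0,0,-0.17,0,0],[0,0,-0.17,0,0],[0,0,0,0,0]]]'; python3 -m creep '[[[0.032,-0.18,0,0,0],[0.032,-0.18,0,0,0],[0.032,-0.18,0,0,0],[0.032,-0.18,0,0,0],[0.032,-0.18,0,0,0],[0.032,-0.18,0,0,0],[0.032,-0.18,0,0,0],[0,0,0,0,0]]]'; python3 -m creep '[[[0,0,0,0,0],[0,0,0,0,0]]]'
python3 - <<'E'
from h import *
for n in("side","top"):
    p=snapshot(n); cv2.imwrite(f"pics/{n}3.png",p["frame"][:,:,::-1])
a=cv2.imread("pics/side3.png")[100:210,300:420];b=cv2.imread("pics/top3.png")[200:330,400:520]
cv2.imwrite("pics/c3.png",np.hstack([cv2.resize(a,(400,400)),cv2.resize(b,(400,400))]))
E
```

```text
clock: 13.17
tool_pos: [0.4728, -0.3055, 0.3762]
orientation: [179.8, -0.5, 0.0]
force: [0.9, -1.1, 0.1]
opening: 0.0002
gripper_force: 0.0
clock: 13.83
tool_pos: [0.5171, -0.0483, 0.369]
orientation: [-180.0, -0.1, 0.2]
force: [0.1, -0.3, 0.2]
opening: 0.0005
gripper_force: 0.0
clock: 14.0
tool_pos: [0.5161, -0.0526, 0.3687]
orientation: [180.0, 0.0, 0.0]
force: [0.2, -0.8, -0.9]
opening: 0.0003
gripper_force: 0.0
```

View pics/c3.png

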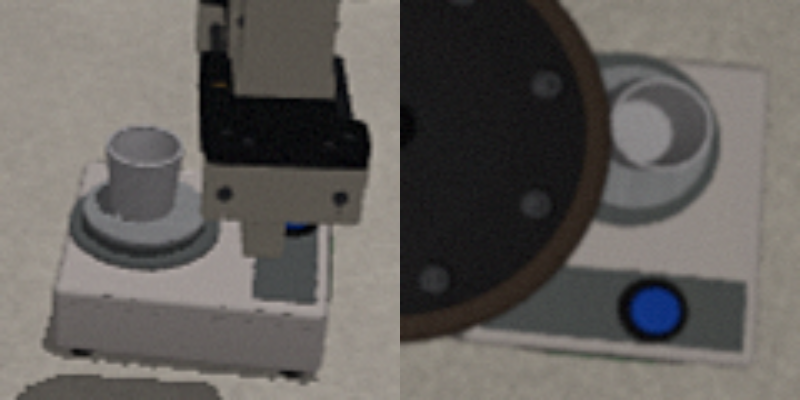

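The blue key is still partly hidden in the side view. In the top view it sits at (655,310) and the cup stands undisturbed on the pan. Next is yellow.

```bash
python3 -m creep '[[[0,0,0.1,0,0],[0,0,0.15,0,0],[0,0,0.15,0,0],[0,0,0.13,0,0],[0,0,0.04,0,0],[0,0,0,0,0],[0,0,0,0,0]]]'; python3 -m creep '[[[0,0,0.01,0,0],[0,0,0.01,0,0],[0,0,0.01,0,0],[0,0,0,0,0],[0,0,0,0,0]]]'; python3 -m creep '[[[0,0,0.004,0,0],[0,0,0.004,0,0],[0,0,0.004,0,0],[0,0,0.004,0,0],[0,0,0.004,0,0],[0,0,0.004,0,0],[0,0,0,0,0]]]'
```

```text
clock: 14.68
tool_pos: [0.5167, -0.0534, 0.2555]
orientation: [180.0, 0.0, -0.1]
force: [0.0, 0.4, -0.4]
opening: 0.0007
gripper_force: 0.0
clock: 15.1
tool_pos: [0.5164, -0.0528, 0.2493]
orientation: [-180.0, -0.0, -0.0]
force: [0.3, -0.4, 0.3]
opening: 0.0001
gripper_force: 0.0
clock: 15.68
tool_pos: [0.5163, -0.0528, 0.2438]
orientation: [180.0, 0.0, -0.0]
force: [-0.0, 0.9, 0.3]
opening: 0.0002
gripper_force: 0.0
```

```bash
python3 -m creep '[[[0,0,0.004,0,0],[0,0,0.004,0,0],[0,0,0.004,0,0],[0,0,0.004,0,0],[0,0,0.004,0,0],[0,0,0.004,0,0],[0,0,0.004,0,0],[0,0,0,0,0]]]'; python3 -m creep '[[[0,0,0.004,0,0],[0,0,0.004,0,0],[0,0,0.004,0,0],[0,0,0.004,0,0],[0,0,0,0,0]]]'
```

```text
clock: 16.35
tool_pos: [0.5164, -0.0528, 0.2384]
orientation: [180.0, 0.0, -0.0]
force: [-0.5, 0.2, 2.0]
opening: 0.0
gripper_force: 0.9
clock: 16.77
tool_pos: [0.5163, -0.0528, 0.2351]
orientation: [180.0, 0.0, -0.0]
force: [-0.7, -0.5, 2.4]
opening: 0.0005
gripper_force: 1.0
```

```bash
python3 -m creep '[[[0,0,0.004,0,0],[0,0,0.004,0,0],[0,0,0.004,0,0],[0,0,0.003,0,0],[0,0,0,0,0]]]'; python3 -m creep '[[[0,0,0.003,0,0],[0,0,0.002,0,0],[0,0,0.002,0,0],[0,0,0,0,0]]]'
```

```text
clock: 17.18
tool_pos: [0.5164, -0.0528, 0.2321]
orientation: [180.0, 0.0, -0.0]
force: [-1.0, -0.2, 2.1]
opening: 0.0003
gripper_force: 1.0
clock: 17.52
tool_pos: [0.5164, -0.0528, 0.2308]
orientation: [-180.0, 0.0, -0.0]
force: [-0.0, 0.8, 2.0]
opening: 0.0003
gripper_force: 1.0
```

```bash
python3 -m creep '[[[0,0,0.003,0,0],[0,0,0.003,0,0],[0,0,0,0,0]]]'; python3 -m creep '[[[0,0,0.002,0,0],[0,0,0,0,0]]]'
```

```text
clock: 17.77
tool_pos: [0.5163, -0.0528, 0.2296]
orientation: [180.0, 0.0, -0.0]
force: [-0.7, 0.5, 3.8]
opening: -0.0001
gripper_force: 1.7
clock: 17.93
tool_pos: [0.5164, -0.0528, 0.2293]
orientation: [180.0, -0.0, -0.0]
force: [-1.3, 0.7, 4.5]
opening: 0.0003
gripper_force: 2.0
```

One more small push to match the others (2.4 N on the pad). Then I'll retract to near the start and look.

```bash
python3 -m creep '[[[0,0,0.002,0,0],[0,0,0,0,0]]]'; python3 -m creep '[[[0,0,-0.01,0,0],[0,0,-0.03,0,0],[0,0,-0.11,0,0],[0,0,-0.16,0,0],[0,0,-0.18,0,0],[0,0,-0.18,0,0],[0,0,-0.18,0,0],[0,0,0,0,0]]]'; python3 -m creep '[[[-0.02,-0.18,0,0,0],[-0.02,-0.18,0,0,0],[-0.02,-0.18,0,0,0],[-0.02,-0.18,0,0,0],[-0.02,-0.18,0,0,0],[-0.02,-0.18,0,0,0],[-0.02,-0.18,0,0,0],[-0.02,-0.18,0,0,0]]]';  python3 -m creep '[[[-0.08,-0.16,0,0,0],[-0.08,-0.16,0,0,0],[-0.08,-0.16,0,0,0],[-0.08,-0.16,0,0,0],[-0.08,-0.16,0,0,0],[-0.08,-0.16,0,0,0],[-0.08,-0.16,0,0,0],[0,0,0,0,0]]]'; python3 -m creep '[[[0,0,0,0,0],[0,0,0,0,0],[0,0,0,0,0]]]'
python3 - <<'E'
from h import *
p=snapshot("side"); cv2.imwrite("pics/side4.png",p["frame"][:,:,::-1])
cv2.imwrite("pics/c4.png",cv2.resize(cv2.imread("pics/side4.png")[120:430,200:460],None,fx=1.9,fy=1.9,interpolation=cv2.INTER_CUBIC))
E
```

```text
clock: 18.1
tool_pos: [0.5164, -0.0528, 0.2289]
orientation: [180.0, -0.0, -0.0]
force: [-1.6, -0.0, 5.0]
opening: 0.0006
gripper_force: 2.4
clock: 18.77
tool_pos: [0.5179, -0.0529, 0.4068]
orientation: [-180.0, -0.7, 0.0]
force: [1.6, -0.2, 1.2]
opening: 0.0003
gripper_force: 0.0
clock: 19.43
tool_pos: [0.4837, 0.2369, 0.399]
orientation: [-180.0, -0.0, -0.0]
force: [1.0, -0.6, -0.3]
opening: 0.0005
gripper_force: 0.0
clock: 20.1
tool_pos: [0.3702, 0.4637, 0.3983]
orientation: [-180.0, 0.0, 0.2]
force: [1.1, 0.1, -0.2]
opening: 0.0004
gripper_force: 0.0
clock: 20.35
tool_pos: [0.3728, 0.4585, 0.3988]
orientation: [180.0, 0.0, -0.1]
force: [0.2, -0.4, -0.0]
opening: 0.0007
gripper_force: 0.0
```

View pics/c4.png

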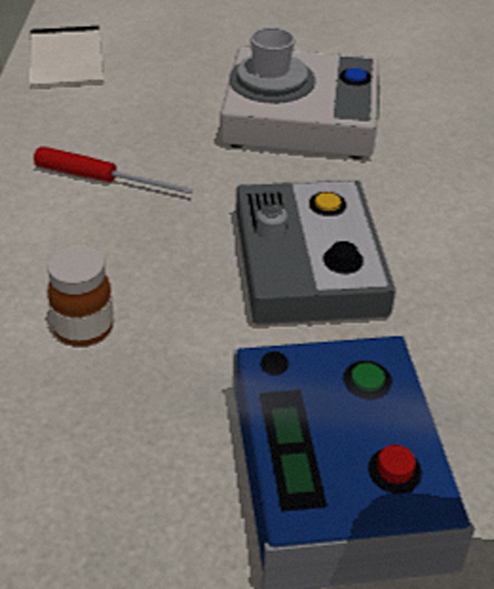

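Green (368,378), yellow (327,202) and blue (355,75) are all down. Red (397,463) and black (343,257) still stand up, and the cup, weight, jar and driver are in place.

```bash
python3 -c "from plant import workorder; print(workorder.close_job())"
```

```text
the job is handed in; nothing more can be done
None
```

The green, blue and yellow keys were pressed right down in that order, each with about 5 N. The last picture shows all three down, red and black still up, and the loose things undisturbed; the job was handed in at about 20 s on the robot's clock.

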